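# Take the lamp out of the light box

## Robot

A 6-joint arm with a two-finger parallel gripper is mounted at the origin on a cart in front of the work surface, level with it; the furniture and walls round the work are solid. World frame = base frame: x ahead of the robot, y to its left, z up, the work surface at z = 0. Lengths are in m, angles in rad, forces in N, time in s.
With the tool pointing down it reaches from about 0.275 to 0.85 m from the base axis. Payload 5.2 kg.
Tool frame: the origin (TCP) lies at the very end of the fingers, on their centre line; the grasp point (between the pads) lies 19 mm behind it; z points along the fingers, y is the line along which they close (so a half turn about z gives the same grasp; the last joint's range is limited). The gripper opens to 85 mm and grips with 20 to 120 N. Pads are 22 mm wide; open, the fingers measure 114 mm over their backs; the gripper's body (76 mm by 85 mm) begins 54 mm behind the grasp point. The pads swing forward as they close: fully open they stand 13 mm farther back than shut.
Start: joints at [0.969, 0.259, 1.535, -0, 1.348, -0.203], TCP at [0.214, 0.507, 0.231] pointing down, gripper open.
Joint ranges: [-3.14, 3.14], [-0.91, 2.08], [0.19, 2.58], [-1.22, 4.36], [0.22, 2.71], [-3.12, 3.12]. Speed limits (rad/s): [2.57, 2.57, 3.14, 3.14, 3.14, 3.14].

## Interface

Orientations are given as a unit quaternion [w, x, y, z].
In Python, from bench import env gives the robot as it stands.
- The arm moves only by the tool apply_moves, never from a script. Its argument "plan" is text: rows parted by semicolons, each of 7 numbers parted by spaces: the shift along the world's x, y, z in m, then the turn, a rotation vector about the world's x, y, z in degrees, then the closure in counts, from 0 (fully open) to 255 (shut). In form: dx dy dz wx wy wz jaw; .... A call has 1 to 12 rows; each row is the pose to reach, as a shift and turn from the pose commanded when the call began; what a row does not reach only later rows make up. A row lasts 1/10 s, in which the tool goes at most 50 mm and 8.59 degrees, less where a joint would pass 70% of its speed; a pose out of reach is approached as far as the arm can. A call with a gripper value outside its range is refused whole. The fingers move at their own pace and stop on an object; "squeeze" is the grip in N (left out, the last holds). Time passes only in rows, so rows that repeat a pose let the fingers close. It gives the time, the measured TCP pose, the force, the opening and the grip force at its end, in the units of the state.
- env.sense(): the state, without advancing time (a new reading comes with each control period).
- env.camera(name): name is "scene" or "top" or "wrist"; returns the picture (420x560x3 uint8, red, green, blue); there is no depth.
- env.calibration(name): a dict with "K" (3x3 intrinsics, pixels), "k1" (the pictures are not rectified: a ray, as slopes to the right and down, at radius r is drawn at 1 + k1 r^2 times it, then the intrinsics apply), "view" (4x4, takes a point from world to camera coordinates). Camera axes: x right, y down, z forward; pixel columns grow to the right and rows downward; lengths in m; the calibration is good to about 2 mm. A picture is of the moment at which its call begins: read the wrist's pose just before it. calibration takes no time and is no camera call; for the wrist camera it gives the pose at the moment of the call.
- env.finish_job(): hands the job in; it is judged then, once.
Trained networks look in the newest picture that a camera, given by its name, has taken for a name from the list of things; names that differ only in an ending like _2 or _b are one class to them, and where a whole thing is asked for, a point or a joint stands for the part that bears it (a point fixed in the world has none). Each returns a list of dicts, best first, with "score" (0 to 1); they miss things now and then, are a little off and sometimes report something else, mostly with a low value. They report only what shows in the picture. A call takes as long as a camera call.
- env.boxes_of(query, camera): "pixel" ([column, row] in pixels, amid what is visible of it).
- env.tip_of(query, camera): "pixel" ([column, row] in pixels: a listed point, or the origin of a listed thing).
The state is a dict: "t": time; "q": joint angles; "qd": joint speeds; "joint_torque": joint torques, N m; "tcp_pos": TCP position; "ee_rot": TCP orientation; "force": force on the tool from outside, world axes, zero at the start; "torque": the same for the moment, N m; "opening": finger opening in m; "finger_force": force on a finger pad.
Only numpy, scipy, OpenCV 4.12 (cv2) and the standard library are available. Lean on these libraries where they do the work, as an engineer would, in place of code of your own. Each camera call takes 0.05 s, during which the arm holds its last target. There are 200 camera calls.

## Task

The lamp in the slide-viewing light box has to be changed. Slide the light box's opal cover all the way back, snap the lamp tube forward out of both its spring clips, then lift it out and lay it flat in the steel tray without dropping it. Leave the box open for the new lamp and leave the other things on the table where they are.

Things in the scene. Friction and masses are not known exactly. Their poses are not given: they have to be found in the camera images.
- light_box: Flat open-topped light box fixed to the table, 190 mm (x) x 250 mm (y); side walls 51 mm high, 5 mm thick, front and rear walls 43 mm high, 4 mm thick, inner floor 6 mm above the table. Origin: centre of its underside; +x is its rear, y runs along the lamp. All x, y, z below are in this frame. A driver block, 28 mm high, stands at y = 91 to 117, x = -5 to 65 mm.
- clip_mid (a point): Point midway between the two spring clips on the lamp's seated axis (x = 5, y = 0, z = 22 mm). The steel C-clips, 12 mm wide, stand at y = +55 and -55 mm, mouths open to the front (-x); they fill x = -6 to 16, z = 10 to 34 mm, their 2 mm thick feet reach x = 35 mm. Between them (y within 49 mm) the box is empty, front wall to rear wall: fingers fit down behind the lamp.
- cover (a joint): Travel of the opal white sliding cover, m: 0 closed, 0.150 fully back at its stop; starts at 0 to 0.03. It slides to the box's +x with 2 N of friction plus 4 N per m/s and stays put. A 4 mm panel, top 47.5 mm above the table, front edge at x = -93 mm + travel: fully back it leaves the box open from the front wall to x = 57 mm and overhangs behind.
- cover_rib (a point): Middle of the top edge of the cover's finger rib: an upright white rib 8 mm thick (x), 90 mm long (y), rising 14 mm above the panel to 61.5 mm above the table, centred 8 mm behind the cover's front edge. Push its front face to the rear to slide the cover.
- lamp: White tube lamp, 150 mm long, round, 16 mm in diameter, a square grey cap 18 x 18 x 10 mm at each end (so it does not roll); 35 to 70 g. Origin mid-length on its axis, y along the tube. Starts seated in the clips, under the cover. 7 to 12 N forward (-x) snaps it free after 10 to 15 mm; pushed at one point only, one end lets go and the other stays caught. Freed, it drops 7 mm to the floor, axis 15 mm above the table. Front wall's inner face: x = -91 mm.
- lamp_end_a (a point): Point on the lamp's axis 55 mm from its middle towards its +y end, where the left clip (y = +55 mm) grips it.
- lamp_end_b (a point): Point on the lamp's axis 55 mm from its middle towards its -y end, where the right clip (y = -55 mm) grips it.
- tray: Stainless instrument tray fixed to the table, 120 mm (x) x 210 mm (y), 22 mm high with 3 mm walls and a rolled rim, inner floor 4 mm above the table. Origin: centre of its underside; its long side is y. A lamp lying in it has its axis 13 mm above the table.
- timer: White timer, 61 x 61 x 21 mm, a bystander; origin at the centre of its underside.
- petri_a: Petri dish, 62 mm across and 14 mm high, lying near the front edge of the table, a bystander; origin at the centre of its underside.
- dropper_c: Brown dropper bottle, 32 mm across and 86 mm tall, a bystander; origin at the centre of its underside.

How it is judged:
By the outcome, as a careful person would: the job done as asked, in the order asked, and still so for the second after the job is handed in, with the robot touching nothing.
It also fails if it takes over 61 s, if anything falls off the work surface, if the arm or the gripper's body presses on something with over 40 N, if the wrist force passes 120 N, or if a joint passes its speed limit or range.

## Working session

There is one attempt and no reset: what is moved stays moved. The work goes in short steps, Python scripts to look and compute and a tool call to move; the robot and the scene stay as the last step left them, time stands still between calls to the robot, and variables do not carry over. Pictures are saved under pics/ and viewed, at most 10 in all, crops included, and the job is handed in when it is done.

Besides the shell and the picture viewer there is one more tool, called after "Request:" as name(argument=value, ...) on one line, values as JSON. apply_moves: Moves the arm, as the interface text tells. Its arguments: {"type":"object","properties":{"plan":{"type":"string"},"squeeze":{"type":"number"}},"required":["plan"]}

```bash
mkdir -p pics
cat > h.py <<'E'
import numpy as np, cv2
from bench import env
def ray(cam,px,cal=None):
    c=cal or env.calibration(cam);K=np.array(c["K"]);V=np.array(c["view"])
    d=np.array([(px[0]-K[0,2])/K[0,0],(px[1]-K[1,2])/K[1,1]]);u=d.copy()
    for _ in range(20): u=d/(1+c["k1"]*(u@u))
    R=V[:3,:3];o=-R.T@V[:3,3];return o,R.T@np.array([u[0],u[1],1])
def at(cam,px,z,cal=None):
    o,d=ray(cam,px,cal);return o+d*(z-o[2])/d[2]
def proj(cam,P):
    c=env.calibration(cam);p=np.array(c["view"])@np.append(P,1);u=p[:2]/p[2];u=u*(1+c["k1"]*(u@u))
    return np.array(c["K"])[:2,:2]@u+np.array(c["K"])[:2,2]
def snap(cam,name):
    im=env.camera(cam);cv2.imwrite(f"pics/{name}.png",im[:,:,::-1]);return im
E
python3 - <<'E'
from h import *
s=env.sense();print(s)
for cam in("top","scene"):
    snap(cam,cam+"0")
    for n,z in(("light_box",0),("cover_rib",.0615),("tray",0),("timer",0),("petri_a",0),("dropper_c",0),("lamp",.022),("clip_mid",.022)):
        r=env.tip_of(n,cam)[:2];print(cam,n,[(np.round(a["pixel"]),round(a["score"],2),np.round(at(cam,a["pixel"],z),3)) for a in r])
E
```

```text
{'t': 0.0, 'q': array([ 9.69181767e-01,  2.59333351e-01,  1.53607148e+00, -1.57519081e-06,
        1.34798415e+00, -2.02847628e-01]), 'qd': array([ 0.00159453, -0.00211952, -0.00054768, -0.00019007,  0.00082136,
        0.00042656]), 'joint_torque': array([ 1.04555304e-03, -4.46033549e+01, -2.90571839e+01, -1.25899269e-04,
        1.16891394e-02, -2.62484861e-05]), 'tcp_pos': array([0.21326018, 0.50641175, 0.23048453]), 'ee_rot': array([-3.50900685e-04,  1.98064797e-01,  9.80188517e-01, -8.26784396e-04]), 'force': array([ 0.01718732, -0.04685141, -0.41214513]), 'torque': array([-0.01301742, -0.03574264, -0.01955389]), 'finger_force': 0.0, 'opening': 0.08545143817572298}
top light_box [(array([347., 182.]), 0.94, array([ 0.546, -0.199,  0.   ])), (array([211., 204.]), 0.24, array([0.516, 0.186, 0.   ]))]
top cover_rib [(array([354., 200.]), 0.82, array([ 0.48 , -0.202,  0.062]))]
top tray [(array([212., 202.]), 0.84, array([ 0.522,  0.183, -0.   ])), (array([138., 241.]), 0.23, array([0.429, 0.391, 0.   ]))]
top timer [(array([137., 238.]), 0.61, array([0.438, 0.395, 0.   ]))]
top pet
[... 259 characters left out ...]
ray([ 0.546, -0.21 ,  0.022]))]
scene light_box [(array([361., 256.]), 0.92, array([ 0.548, -0.201,  0.   ])), (array([249., 245.]), 0.68, array([0.365, 0.014, 0.   ]))]
scene cover_rib [(array([345., 256.]), 0.76, array([ 0.474, -0.21 ,  0.061]))]
scene tray [(array([253., 187.]), 0.63, array([0.516, 0.183, 0.   ]))]
scene timer [(array([191., 162.]), 0.81, array([0.45 , 0.397, 0.   ]))]
scene petri_a [(array([378., 341.]), 0.68, array([ 0.393, -0.392,  0.   ])), (array([250., 241.]), 0.65, array([ 0.376,  0.023, -0.   ]))]
scene dropper_c [(array([381., 341.]), 0.58, array([ 0.398, -0.396,  0.   ]))]
scene lamp []
scene clip_mid [(array([360., 248.]), 0.6, array([ 0.548, -0.196,  0.022]))]
```

View pics/top0.png

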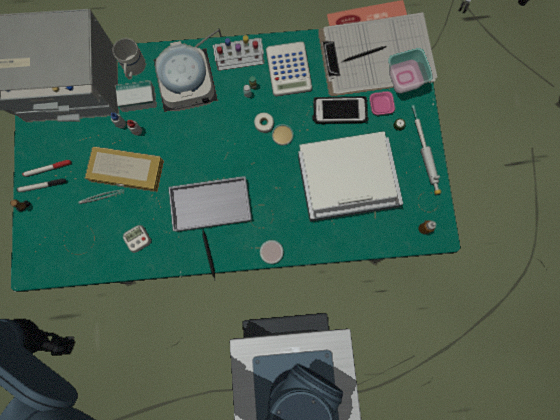

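View pics/scene0.png

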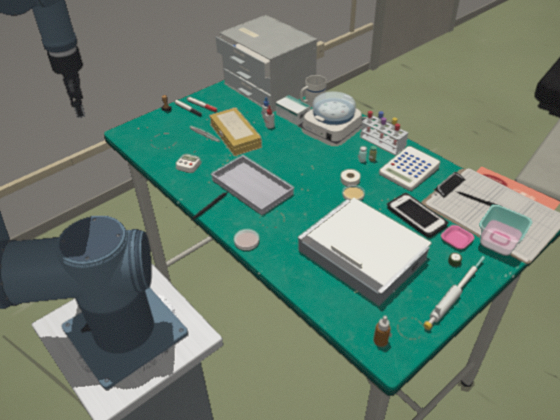

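Top picture: the white closed light box is around (352,178) with its rib near (354,200). The tray is at (211,204), the timer at (137,238), the petri dish at (272,252) and the dropper at (428,228). The scene picture agrees with this. I'll go above the box's front.

Request:
apply_moves(plan="0.23 -0.7 0.03 0 0 23 255;0.23 -0.7 0.03 0 0 23 255;0.23 -0.7 0.03 0 0 23 255;0.23 -0.7 0.03 0 0 23 255;0.23 -0.7 0.03 0 0 23 255;0.23 -0.7 0.03 0 0 23 255;0.23 -0.7 0.03 0 0 23 255;0.23 -0.7 0.03 0 0 23 255;0.23 -0.7 0.03 0 0 23 255;0.23 -0.7 0.03 0 0 23 255;0.23 -0.7 0.03 0 0 23 255;0.23 -0.7 0.03 0 0 23 255")

```text
t: 2.1
tcp_pos: [0.3992, -0.0595, 0.256]
ee_rot: [0.001, -0.001, 1.0, -0.0]
force: [0.6, 0.2, 0.9]
opening: 0.0002
finger_force: 0.0
```

Request:
apply_moves(plan="0.04 -0.14 0 0 0 0 255;0.04 -0.14 0 0 0 0 255;0.04 -0.14 0 0 0 0 255;0.04 -0.14 0 0 0 0 255;0.04 -0.14 0 0 0 0 255")

```text
t: 2.6
tcp_pos: [0.4387, -0.1979, 0.255]
ee_rot: [-0.001, -0.0, 1.0, 0.001]
force: [0.2, 0.1, 0.8]
opening: -0.0
finger_force: 0.0
```

Run:
```python
from h import *
s=env.sense();print(s["tcp_pos"],s["ee_rot"],s["force"])
snap("wrist","w1")
for n,z in(("light_box",0),("cover_rib",.0615)):
    print(n,[(np.round(a["pixel"]),a["score"],np.round(at("wrist",a["pixel"],z),3)) for a in env.tip_of(n,"wrist")[:2]])
```

```text
[ 0.43871822 -0.19787299  0.25499066] [-5.05818397e-04 -1.85837233e-04  9.99999688e-01  5.76824350e-04] [0.17834821 0.08712026 0.76299383]
light_box [(array([282., 257.]), 0.73, array([ 0.547, -0.201,  0.   ])), (array([275., 229.]), 0.62, array([ 0.509, -0.21 ,  0.   ]))]
cover_rib [(array([277., 227.]), 0.96, array([ 0.483, -0.206,  0.062]))]
```

View pics/w1.png

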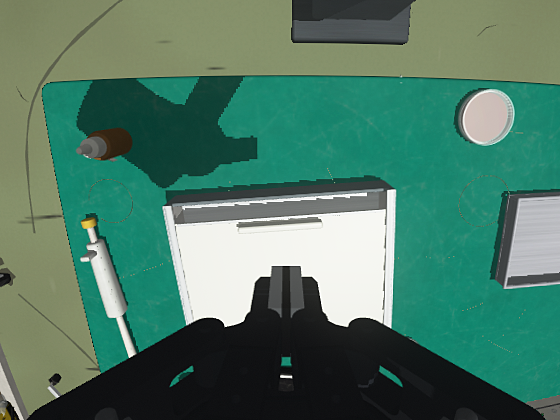

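The wrist view looks back toward the base. The box's front wall top corners are at about (164,207) and (395,190), and the rib runs from (238,226) to (322,220). The cover is slightly open. Next I measure the yaw.

Run:
```python
from h import *
for p,z in(((164,207),.051),((395,190),.051),((238,225),.0615),((322,219),.0615),((176,225),.0475),((386,208),.0475)): print(p,np.round(at("wrist",p,z),4))
a,b=at("wrist",(164,207),.051),at("wrist",(395,190),.051);d=b-a
psi=np.arctan2(-d[0],d[1]);print(np.degrees(psi),np.linalg.norm(d))
R=np.array([[np.cos(psi),-np.sin(psi)],[np.sin(psi),np.cos(psi)]])
print("centre",((a+b)/2)[:2]+R@[.095,0])
```

```text
(164, 207) [ 0.4646 -0.3272  0.051 ]
(395, 190) [ 0.4449 -0.0811  0.051 ]
(238, 225) [ 0.4809 -0.2464  0.0615]
(322, 219) [ 0.4739 -0.1584  0.0615]
(176, 225) [ 0.4864 -0.3172  0.0475]
(386, 208) [ 0.4658 -0.0878  0.0475]
4.593000368265212 0.2468304500564028
centre [ 0.54944445 -0.19652792]
```

Request:
apply_moves(plan="0.004 -0.008 -0.05 0 0 4.6 255;0.004 -0.008 -0.10 0 0 4.6 255;0.004 -0.008 -0.15 0 0 4.6 255;0.004 -0.008 -0.18 0 0 4.6 255;0.004 -0.008 -0.202 0 0 4.6 255;0.004 -0.008 -0.202 0 0 4.6 255")

```text
t: 3.35
tcp_pos: [0.441, -0.2023, 0.0512]
ee_rot: [-0.002, -0.042, 0.999, 0.002]
force: [-0.3, -0.0, -0.1]
opening: -0.0002
finger_force: 0.0
```

Request:
apply_moves(plan="0.025 0.002 0 0 0 0 255;0.045 0.0036 0 0 0 0 255;0.065 0.0052 0 0 0 0 255;0.085 0.0068 0 0 0 0 255;0.105 0.0084 0 0 0 0 255;0.125 0.01 0 0 0 0 255;0.14 0.0112 0 0 0 0 255;0.15 0.012 0 0 0 0 255;0.15 0.012 0 0 0 0 255")

```text
t: 4.25
tcp_pos: [0.5947, -0.1927, 0.0551]
ee_rot: [0.001, -0.042, 0.999, -0.001]
force: [0.5, -0.3, -0.3]
opening: -0.0
finger_force: 0.0
```

Request:
apply_moves(plan="0.004 0.0003 -0.002 0 0 0 255;0.008 0.0006 -0.002 0 0 0 255;0.011 0.0009 -0.002 0 0 0 255")

```text
t: 4.55
tcp_pos: [0.597, -0.1925, 0.052]
ee_rot: [-0.007, -0.042, 0.999, 0.001]
force: [-29.0, -4.7, 19.7]
opening: 0.0001
finger_force: 14.8
```

Run:
```python
from h import *
s=env.sense();print(s["tcp_pos"],s["force"])
snap("wrist","w2")
print([(np.round(a["pixel"]),a["score"],np.round(at("wrist",a["pixel"],.0615),4)) for a in env.tip_of("cover_rib","wrist")[:2]])
for n in("lamp","lamp_end_a","clip_mid"):print(n,[(np.round(a["pixel"]),round(a["score"],2),np.round(at("wrist",a["pixel"],.022),4)) for a in env.tip_of(n,"wrist")[:3]])
```

```text
[ 0.59703681 -0.19250284  0.051956  ] [-29.04908347  -4.74150848  19.66397265]
[]
lamp [(array([278., 178.]), 0.71, array([ 0.5542, -0.2006,  0.022 ]))]
lamp_end_a [(array([386., 177.]), 0.59, array([ 0.5489, -0.1447,  0.022 ])), (array([169., 175.]), 0.58, array([ 0.5572, -0.2571,  0.022 ]))]
clip_mid []
```

View pics/w2.png

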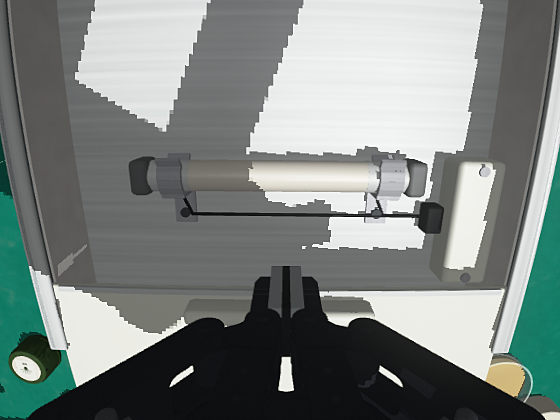

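The cover is at its stop: the front edge is at row 290, and a 29 N reaction was felt. The lamp is seated at about (278,177), with its clips at (176,175) and (388,177). I back off, open partly, and hover behind the lamp.

Request:
apply_moves(plan="-0.02 -0.003 0 0 0 0 255;-0.024 -0.005 0.03 0 0 0 105;-0.024 -0.005 0.03 0 0 0 105;-0.024 -0.005 0.03 0 0 0 105;-0.024 -0.005 0.03 0 0 0 105;-0.024 -0.005 0.03 0 0 0 105", squeeze=40)

```text
t: 5.4
tcp_pos: [0.5796, -0.1969, 0.0806]
ee_rot: [-0.001, -0.042, 0.999, 0.0]
force: [-0.4, 0.5, 0.1]
opening: 0.0502
finger_force: 0.0
```

Run:
```python
from h import *
s=env.sense();print(s["tcp_pos"],s["force"],s["opening"])
snap("wrist","w3")
for n in("lamp","lamp_end_a"):print(n,[(np.round(a["pixel"]),round(a["score"],2),np.round(at("wrist",a["pixel"],.022),4)) for a in env.tip_of(n,"wrist")[:3]])
```

```text
[ 0.57963053 -0.19693954  0.08063976] [-0.43568632  0.54072169  0.13322691] 0.050239961329243424
lamp [(array([284., 197.]), 0.84, array([ 0.5549, -0.2009,  0.022 ]))]
lamp_end_a [(array([192., 194.]), 0.61, array([ 0.5575, -0.257 ,  0.022 ])), (array([375., 195.]), 0.6, array([ 0.5489, -0.1452,  0.022 ]))]
```

View pics/w3.png

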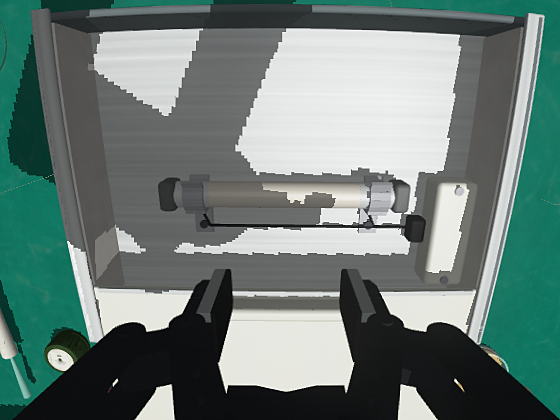

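Request:
apply_moves(plan="0.001 -0.002 -0.025 0 0 0 105;0.001 -0.002 -0.045 0 0 0 105;0.001 -0.002 -0.06 0 0 0 105;0.001 -0.002 -0.068 0 0 0 105;0.001 -0.002 -0.068 0 0 0 105")

```text
t: 6.05
tcp_pos: [0.5802, -0.1989, 0.0121]
ee_rot: [-0.001, -0.041, 0.999, 0.001]
force: [-0.0, 0.1, -0.0]
opening: 0.0502
finger_force: 0.0
```

Request:
apply_moves(plan="-0.004 -0.0003 0 0 0 0 105;-0.008 -0.0006 0 0 0 0 105;-0.011 -0.0009 0 0 0 0 105;-0.014 -0.0011 0 0 0 0 105;-0.017 -0.0014 0 0 0 0 105;-0.02 -0.0016 0 0 0 0 105;-0.023 -0.0018 0 0 0 0 105")

```text
t: 6.75
tcp_pos: [0.5586, -0.2016, 0.0146]
ee_rot: [0.001, -0.042, 0.999, -0.001]
force: [-1.4, 0.3, -0.1]
opening: 0.0502
finger_force: 0.0
```

Request:
apply_moves(plan="-0.003 -0.0002 0 0 0 0 105;-0.006 -0.0005 0 0 0 0 105;-0.006 -0.0005 0 0 0 0 105")

```text
t: 7.05
tcp_pos: [0.551, -0.2015, 0.0133]
ee_rot: [-0.001, -0.041, 0.999, 0.0]
force: [-0.7, 0.1, -0.5]
opening: 0.0505
finger_force: 0.0
```

Run:
```python
from h import *
s=env.sense();print(s["tcp_pos"],s["force"],s["opening"])
snap("wrist","w4")
for n in("lamp","lamp_end_a"):print(n,[(np.round(a["pixel"]),round(a["score"],2),np.round(at("wrist",a["pixel"],.015),4)) for a in env.tip_of(n,"wrist")[:3]])
```

```text
[ 0.55097991 -0.20150242  0.01328753] [-0.7149629   0.1171108  -0.53601407] 0.05052137539488091
lamp [(array([288., 238.]), 0.86, array([ 0.5289, -0.2031,  0.015 ]))]
lamp_end_a [(array([409., 232.]), 0.93, array([ 0.522 , -0.1496,  0.015 ])), (array([161., 239.]), 0.69, array([ 0.5346, -0.2601,  0.015 ]))]
```

View pics/w4.png

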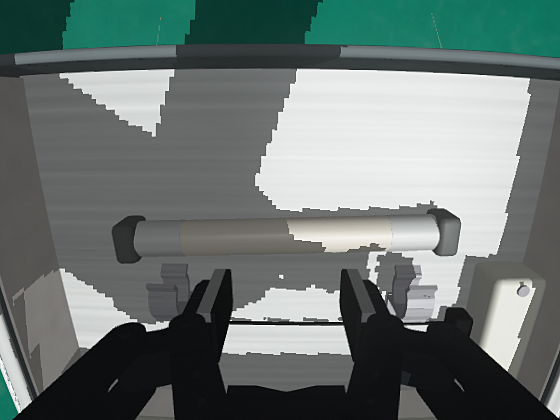

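The lamp is out of both clips and lies clear in front of the fingers at row ~235, with its caps at (130,240) and (445,232). I lift, turn and open wider.

Request:
apply_moves(plan="0 0 0.05 0 0 0 105;0 0 0.1 0 0 -8 60;-0.022 -0.002 0.12 0 0 -16 60;-0.022 -0.002 0.12 0 0 -24 60;-0.022 -0.002 0.12 0 0 -32 60;-0.022 -0.002 0.12 0 0 -40 60;-0.022 -0.002 0.12 0 0 -48 60;-0.022 -0.002 0.12 0 0 -56 60;-0.022 -0.002 0.12 0 0 -64 60;-0.022 -0.002 0.12 0 0 -72 60;-0.022 -0.002 0.12 0 0 -80 60;-0.022 -0.002 0.12 0 0 -88.3 60")

```text
t: 8.4
tcp_pos: [0.53, -0.2036, 0.1334]
ee_rot: [-0.0, 0.668, 0.744, -0.0]
force: [-0.1, -0.6, 0.1]
opening: 0.0655
finger_force: 0.0
```

Run:
```python
from h import *
snap("wrist","w5")
s=env.sense();print(s["tcp_pos"],s["ee_rot"],s["opening"])
for n in("lamp","lamp_end_a"):print(n,[(np.round(a["pixel"]),round(a["score"],2),np.round(at("wrist",a["pixel"],.015),4)) for a in env.tip_of(n,"wrist")[:3]])
env.camera("top")
for n in("lamp","lamp_end_a"):print(n,[(np.round(a["pixel"]),round(a["score"],2),np.round(at("top",a["pixel"],.015),4)) for a in env.tip_of(n,"top")[:3]])
```

```text
[ 0.52998334 -0.20359757  0.13341794] [-9.21387074e-05  6.71054456e-01  7.41408058e-01 -1.30174957e-05] 0.06537297305985877
lamp [(array([283., 207.]), 0.83, array([ 0.5286, -0.203 ,  0.015 ]))]
lamp_end_a [(array([281., 271.]), 0.92, array([ 0.5332, -0.2599,  0.015 ])), (array([281., 137.]), 0.76, array([ 0.5209, -0.1485,  0.015 ]))]
lamp []
lamp_end_a []
```

View pics/w5.png

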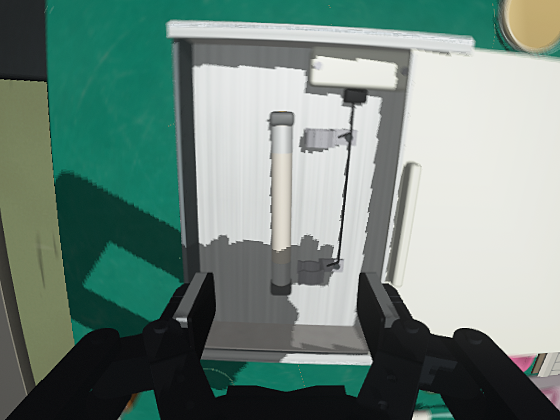

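Request:
apply_moves(plan="-0.002 0 -0.045 0 0 0 60;-0.002 0 -0.085 0 0 0 60;-0.002 0 -0.11 0 0 0 60;-0.002 0 -0.12 0 0 0 60;-0.002 0 -0.122 0 0 0 60;-0.002 0 -0.122 0 0 0 60")

```text
t: 9.3
tcp_pos: [0.5287, -0.2041, 0.0123]
ee_rot: [0.001, 0.666, 0.746, 0.0]
force: [0.6, 0.7, 0.5]
opening: 0.0655
finger_force: 0.0
```

Request:
apply_moves(plan="0 0 -0.0025 0 0 0 60;0 0 -0.0025 0 0 0 255;0 0 -0.0025 0 0 0 255;0 0 -0.0025 0 0 0 255;0 0 -0.0025 0 0 0 255;0 0 -0.0025 0 0 0 255;0 0 -0.0025 0 0 0 255;0 0 -0.0025 0 0 0 255", squeeze=40)

```text
t: 10.1
tcp_pos: [0.5283, -0.2038, 0.0096]
ee_rot: [0.0, 0.666, 0.746, 0.0]
force: [-2.1, 0.6, 5.7]
opening: 0.0142
finger_force: 39.2
```

Request:
apply_moves(plan="0 0 0.003 0 0 0 255;0 0 0.006 0 0 0 255;0 0 0.01 0 0 0 255;0 0 0.01 0 0 0 255")

```text
t: 10.5
tcp_pos: [0.5283, -0.2039, 0.0195]
ee_rot: [0.0, 0.666, 0.746, 0.0]
force: [0.0, 0.2, -0.2]
opening: 0.0144
finger_force: 39.1
```

Run:
```python
from h import *
im=snap("wrist","w6")
s=env.sense();print(s["tcp_pos"],s["opening"],s["finger_force"],s["force"])
cv2.imwrite("pics/w6.png",im[:,:,::-1])
```

```text
[ 0.52818165 -0.20377442  0.01930148] 0.01429497621141374 39.07892167568207 [-0.27653333  0.58948814 -0.49766152]
```

View pics/w6.png

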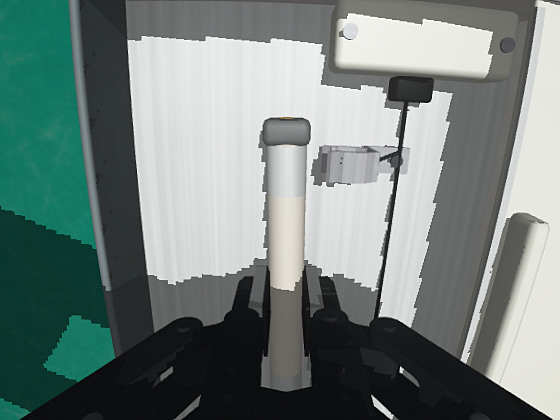

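The lamp is held mid-length between the pads, clear of the clips. I lift it and carry it toward the tray.

Request:
apply_moves(plan="0 0 0.02 0 0 0 255;0 0 0.05 0 0 0 255;0 0 0.09 0 0 0 255;0 0 0.13 0 0 0 255;0 0.02 0.17 0 0 0 255;0 0.06 0.18 0 0 0 255;0 0.1 0.18 0 0 0 255;0 0.14 0.18 0 0 0 255;-0.003 0.18 0.18 0 0 0 255;-0.006 0.22 0.18 0 0 0 255;-0.01 0.25 0.18 0 0 0 255;-0.01 0.28 0.18 0 0 0 255")

```text
t: 11.75
tcp_pos: [0.5171, 0.078, 0.1989]
ee_rot: [-0.0, 0.666, 0.746, -0.0]
force: [0.2, -0.5, 0.1]
opening: 0.0143
finger_force: 39.0
```

Request:
apply_moves(plan="0 0.035 0 0 0 0 255;0 0.07 0 0 0 0 255;0 0.1 0 0 0 0 255;0 0.107 0 0 0 0 255;0 0.107 0 0 0 0 255")

```text
t: 12.25
tcp_pos: [0.5176, 0.1842, 0.1987]
ee_rot: [-0.0, 0.665, 0.747, -0.0]
force: [-1.0, -0.6, -0.4]
opening: 0.0143
finger_force: 39.1
```

Run:
```python
from h import *
snap("wrist","w7")
s=env.sense();print(s["tcp_pos"],s["ee_rot"],s["opening"],s["finger_force"])
print([(np.round(a["pixel"]),round(a["score"],2),np.round(at("wrist",a["pixel"],0),4)) for a in env.tip_of("tray","wrist")[:3]])
```

```text
[0.51776771 0.1832153  0.19874609] [ 5.20342348e-05  6.65767977e-01  7.46158724e-01 -3.96578630e-04] 0.013899963447034609 39.053115248680115
[]
```

View pics/w7.png

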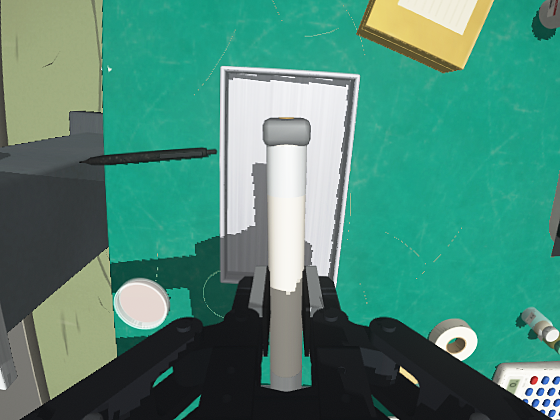

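The tray is under the lamp, with rim corners at about (221,68), (359,75), (219,283) and (337,284).

Run:
```python
from h import *
P=[at("wrist",p,.022) for p in((221,68),(359,75),(337,284),(219,283))]
print(np.round(P,3)); print(np.mean(P,0)); 
for a,b in((0,1),(1,2),(2,3),(3,0)):
    d=P[b]-P[a];print(np.linalg.norm(d).round(3),np.degrees(np.arctan2(d[1],d[0])).round(1))
```

```text
[[0.45  0.286 0.022]
 [0.571 0.294 0.022]
 [0.584 0.087 0.022]
 [0.46  0.074 0.022]]
[0.51631362 0.18532433 0.022     ]
0.122 3.8
0.208 -86.3
0.125 -174.0
0.212 92.7
```

Request:
apply_moves(plan="0 0.001 -0.04 0 0 -2.5 255;0 0.001 -0.08 0 0 -2.5 255;0 0.001 -0.12 0 0 -2.5 255;0 0.001 -0.15 0 0 -2.5 255;0 0.001 -0.17 0 0 -2.5 255;0 0.001 -0.18 0 0 -2.5 255;0 0.001 -0.186 0 0 -2.5 255;0 0.001 -0.1885 0 0 -2.5 255;0 0.001 -0.1885 0 0 -2.5 255;0 0.001 -0.1885 0 0 -2.5 255")

```text
t: 13.35
tcp_pos: [0.5188, 0.1844, 0.0115]
ee_rot: [0.001, 0.682, 0.731, 0.001]
force: [0.5, 0.4, -0.0]
opening: 0.0141
finger_force: 39.1
```

Request:
apply_moves(plan="0 0 -0.001 0 0 0 255;0 0 -0.002 0 0 0 255;0 0 -0.003 0 0 0 255;0 0 -0.003 0 0 0 255")

```text
t: 13.75
tcp_pos: [0.5181, 0.1845, 0.0077]
ee_rot: [0.0, 0.682, 0.731, 0.0]
force: [-0.4, 0.3, 0.6]
opening: 0.0143
finger_force: 39.3
```

Request:
apply_moves(plan="0 0 -0.0005 0 0 0 255;0 0 -0.001 0 0 0 255;0 0 -0.001 0 0 0 255")

```text
t: 14.05
tcp_pos: [0.5181, 0.1845, 0.0076]
ee_rot: [0.0, 0.682, 0.731, 0.0]
force: [-2.7, -0.7, 10.5]
opening: 0.0143
finger_force: 40.0
```

Contact with the tray floor. I ease off a little, open gently and lift.

Request:
apply_moves(plan="0 0 0.0005 0 0 0 225;0 0 0.0005 0 0 0 200;0 0 0.0005 0 0 0 180;0 0 0.0005 0 0 0 150;0 0 0.0005 0 0 0 150;0 0 0.02 0 0 0 150;0 0 0.05 0 0 0 150;0 0 0.1 0 0 0 150;0 0 0.15 0 0 0 150;0 0 0.19 0 0 0 150;0 0 0.19 0 0 0 150")

```text
t: 15.15
tcp_pos: [0.5217, 0.185, 0.2032]
ee_rot: [0.004, 0.682, 0.731, 0.005]
force: [0.6, -0.6, 0.4]
opening: 0.0351
finger_force: 0.0
```

Run:
```python
from h import *
a=snap("wrist","w8");b=env.camera("scene");print(env.sense()["tcp_pos"],env.sense()["opening"])
c=cv2.resize(b[130:320,170:450],(560,380))
cv2.imwrite("pics/w9.png",np.vstack([a[:220],c])[:,:,::-1])
```

```text
[0.51845004 0.18444394 0.19749112] 0.035263188745887464
```

View pics/w9.png

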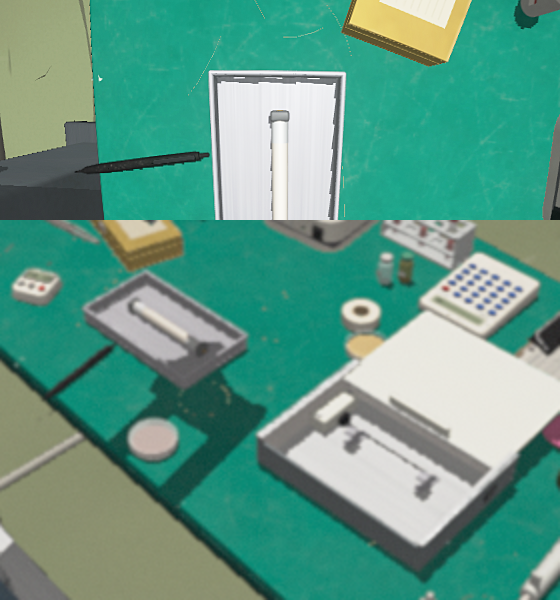

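The lamp lies flat in the middle of the tray, with its cap at (280,116) in the wrist view. The box is open with both clips empty, and the bystanders are where they were.

```bash
python3 -c "
from bench import env
print(env.finish_job())"
```

```text
the job is handed in; nothing more can be done
None
```

The job is handed in: the cover is back at its stop, the lamp is out of both clips and lying flat in the steel tray, the box is open, and nothing else on the table was touched (about 15 s used, verdict not shown).

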